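Firmness check on the ringed spot of a bait apple

TASK

Take the spring-plunger firmness tester out of its stand and press its flat tip on the spot inside the pen ring on the apple, square to the skin there, gently, until the plunger has gone about half way into the barrel (the black line on the rod meets the barrel's end). Finish holding it there: still gripped, still pressed, keeping still. Never drive the plunger fully home, do not turn the apple in its cup, and leave the pear, the dishes, the vial and the pen alone.

Things in the scene. Friction and masses are not known exactly. Their poses are not given: they have to be found in the camera images.
- tester: Fruit firmness tester, about 150 g: round aluminium barrel 28 mm across, 124 mm long, with a spring plunger at its lower end. Starts upright in the stand, plunger down, foot 40 mm above the bench. Origin: centre of the barrel's flat foot; z up the barrel's axis to the cap (z = 124 mm). Grip it across the knurled part, 76 to 110 mm above the foot, in any direction.
- plunger (a joint): How far the plunger has gone into the barrel, m: 0 = fully out, 0.007 = half way (black line on the rod at the barrel's end), 0.014 = fully home. A plain spring of 700 N/m (about 0.7 N per mm: 5 N at half way, 10 N fully home).
- tip (a point): Centre of the flat end of the plunger, a steel disc 11 mm in diameter on an 8 mm rod. With the plunger fully out it lies 30 mm below the barrel's foot on the barrel's axis; it moves up the barrel as the plunger goes in. z as the tester's z.
- stand: Grey plastic block, 74 x 74 x 73 mm high, fixed to the bench; holds the tester upright in a hole 32 mm wide and 33 mm deep. The barrel's foot rests on a shoulder 40 mm above the bench, the plunger hangs free in a 16 mm hole below. Lift the tester straight up by 70 mm or more to clear it. Origin: centre of the underside, z up.
- apple: Green apple, a ball of 38 mm radius around the mark, lying on its side in a grey cup on a round steel foot 88 mm across, fixed to the bench. It sits stiffly and turns in the cup only if pushed hard sideways. Origin: the apple's centre, 62 mm above the bench; z points through the mark, y along the stem.
- mark (a point): Centre of the pen ring (23 mm across, small brown dot in the middle) on the apple's skin, 38 mm from the apple's centre. z points straight out of the skin: 0.25 to 0.5 rad from vertical, leaning towards the robot (-x) give or take 50 degrees.
- pear_cup: A pear standing in another, identical cup fixed to the bench, 143 mm high with its stalk; no mark on it; leave it alone. Origin: centre of the foot's underside.
- dishes: Stack of three closed clear culture dishes, 91 mm in diameter, 45 mm high; leave alone. Origin: centre of the underside.
- vial: Small sample jar, 26 mm in diameter, 55 mm high; leave alone. Origin: centre of the underside.
- pen: Felt marker pen lying on the bench, 127 mm long, 18 mm thick; leave alone. Origin: under its middle.
Things that resemble listed ones, but are neither listed nor needed, are in the scene too. What is shaped like the stand but blue or orange is not meant.

How it is judged:
By the outcome, as a careful person would: the job done as asked, in the order asked, and still so for the second after the job is handed in, while the arm keeps its last pose, push and grip.
It also fails if it takes over 38 s, if anything falls off the work surface, if the arm or the gripper's body presses on something with over 40 N, if the wrist force passes 120 N, or if a joint passes its speed limit or range.

ROBOT

A 6-joint arm with a two-finger parallel gripper is mounted at the origin on the work surface. World frame = base frame: x ahead of the robot, y to its left, z up, the work surface at z = 0. Lengths are in m, angles in rad, forces in N, time in s.
With the tool pointing down it reaches from about 0.325 to 0.775 m from the base axis. Payload 9.3 kg.
Tool frame: the origin (TCP) lies at the very end of the fingers, on their centre line; the grasp point (between the pads) lies 19 mm behind it; z points along the fingers, y is the line along which they close (so a half turn about z gives the same grasp; the last joint's range is limited). The gripper opens to 85 mm and grips with 20 to 120 N. Pads are 22 mm wide; open, the fingers measure 114 mm over their backs; the gripper's body (76 mm by 85 mm) begins 54 mm behind the grasp point. The pads swing forward as they close: fully open they stand 13 mm farther back than shut.
Start: joints at [-0.153, 0.259, 0.021, 1.334, 0, 1.418], TCP at [0.55, -0, 0.231] pointing down, gripper open.
Joint ranges: [-3.04, 3.04], [-0.91, 1.82], [-1.04, 1.36], [-1.92, 1.95], [-1.52, 1.45], [-3.14, 3.14]. Speed limits (rad/s): [2.22, 2.22, 2.79, 3.14, 3.14, 3.14].

INTERFACE

Orientations are given as a 3x3 rotation matrix whose columns are the frame's x, y, z axes.
In Python, from station import r, optics gives the robot as it stands. The module is installed in compiled form; this text tells all that it offers.
- The arm moves only by the tool jog_arm, never from a script. Its argument "plan" is a list of rows, each a list of 2 entries, a list of its own where there are three numbers: the shift along the tool's x, y, z in cm, then the turn about the tool's z in rad. A call has 1 to 12 rows; each row is the pose to reach, as a shift and turn from the pose commanded when the call began, along the tool's axes at that moment; what a row does not reach only later rows make up. A row lasts 1/12 s, in which the tool goes at most 41.7 mm and 7.16 degrees, less where a joint would pass 70% of its speed; a pose out of reach is approached as far as the arm can. A call with a gripper value outside its range is refused whole. "fingers" is the opening, from 0 (shut) to 1 (fully open), set as the call begins (left out, the last holds). The fingers move at their own pace and stop on an object; "squeeze" is the grip in N (left out, the last holds). Time passes only in rows, so rows that repeat a pose let the fingers close. It gives the time, the measured TCP pose, the force and the opening at its end, in the units of the state.
- r.get_obs(): the state, without advancing time (a new reading comes with each control period).
- optics.read_camera(name): name is "scene" or "side" or "wrist"; returns (picture, depth): 384x512x3 uint8, red, green, blue; 384x512 float32, m along the optical axis (not along the pixel's ray), 0 where there is no reading.
- optics.get_calibration(name): a dict with "mtx" (3x3 intrinsics, pixels), "D" ([k1, k2, p1, p2, k3] as OpenCV has them; the pictures are not rectified), "rvec" (rotation vector, rad) and "tvec" (3), from world to camera coordinates, as OpenCV has them; the wrist camera has in their place "T_tool_cam" (4x4, takes a point from camera to tool coordinates, whose origin is the TCP and whose axes are the flange's). Camera axes: x right, y down, z forward; pixel columns grow to the right and rows downward; lengths in m; the calibration is good to about 2 mm. A picture is of the moment at which its call begins: read the wrist's pose just before it. get_calibration takes no time and is no camera call.
- r.close_job(): hands the job in, once; it reports no verdict.
The state is a dict: "clock": time; "joint_pos": joint angles; "joint_velocities": joint speeds; "effort": joint torques, N m; "tcp_pos": TCP position; "tcp_rot": TCP orientation; "wrist_force": force on the tool from outside, world axes, zero at the start; "ft_torque": the same for the moment, N m; "gripper_width": finger opening in m.
Only numpy, scipy, OpenCV 4.12 (cv2) and the standard library are available. Lean on these libraries where they do the work, as an engineer would, in place of code of your own. Each camera call takes 0.05 s, during which the arm holds its last target. There are 200 camera calls.

## Working session

There is one attempt and no reset: what is moved stays moved. The work goes in short steps, Python scripts to look and compute and a tool call to move; the robot and the scene stay as the last step left them, time stands still between calls to the robot, and variables do not carry over. Pictures are saved under pics/ and viewed, on a budget of 10 in all, crops included, one or two more only if the job needs it, and the job is handed in when it is done.

Besides the shell and the picture viewer there is one more tool, called as name(argument=value, ...) on one line, values as JSON. jog_arm: Moves the arm, as the interface text tells. Its arguments: {"type":"object","properties":{"plan":{"type":"array","items":{"type":"array"}},"fingers":{"type":"number"},"squeeze":{"type":"number"}},"required":["plan"]}

```bash
mkdir -p pics; cat > h.py <<'E'
import numpy as np, cv2
from station import r, optics
def cam(name):
    o=r.get_obs(); c=optics.get_calibration(name); p,d=optics.read_camera(name)
    if 'rvec' in c:
        R=cv2.Rodrigues(np.array(c['rvec'],float))[0]; t=np.array(c['tvec'],float).ravel()
        T=np.eye(4); T[:3,:3]=R.T; T[:3,3]=-R.T@t
    else:
        W=np.eye(4); W[:3,:3]=o['tcp_rot']; W[:3,3]=o['tcp_pos']; T=W@np.array(c['T_tool_cam'])
    K=np.array(c['mtx'],float); D=np.array(c['D'],float)
    h,w=d.shape; uv=np.stack(np.meshgrid(np.arange(w),np.arange(h)),-1).reshape(-1,1,2).astype(float)
    n=cv2.undistortPoints(uv,K,D).reshape(h,w,2)
    P=np.dstack([n*d[...,None],d])@T[:3,:3].T+T[:3,3]
    P[d==0]=np.nan
    return p,d,P,(K,D,T)
def proj(X,KDT):
    K,D,T=KDT; M=np.linalg.inv(T)
    return cv2.projectPoints(np.array(X,float).reshape(-1,1,3),cv2.Rodrigues(M[:3,:3])[0],M[:3,3],K,D)[0].reshape(-1,2)
def save(n,p,s=1): cv2.imwrite('pics/'+n,cv2.resize(p[...,::-1],None,fx=s,fy=s,interpolation=cv2.INTER_CUBIC))
E
python3 - <<'E'
from h import *
o=r.get_obs(); print(o['clock'],o['tcp_pos'],np.round(o['tcp_rot'],3),o['gripper_width'])
for n in ('scene','side'):
    p,d,P,k=cam(n); np.savez(n+'0.npz',p=p,P=P,K=k[0],D=k[1],T=k[2]); save(n+'0.png',p,1.5); print(n,k[2][:3,3])
E
```

```text
0.0 [5.49734907e-01 3.44227653e-05 2.30670546e-01] [[ 0.     1.    -0.001]
 [ 1.    -0.     0.   ]
 [ 0.    -0.001 -1.   ]] 0.08544586918111581
scene [ 1.24698062 -0.25240185  0.56881053]
side [0.35286246 0.4253298  0.63970641]
```

View pics/scene0.png

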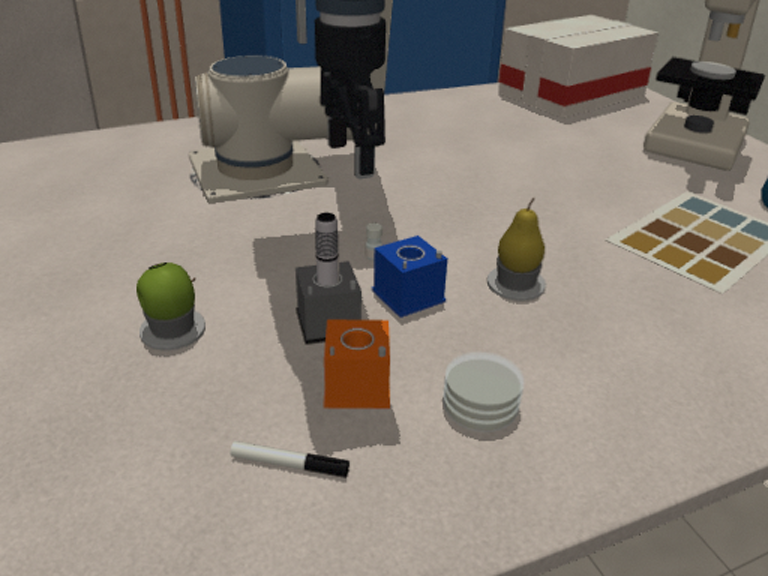

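View pics/side0.png

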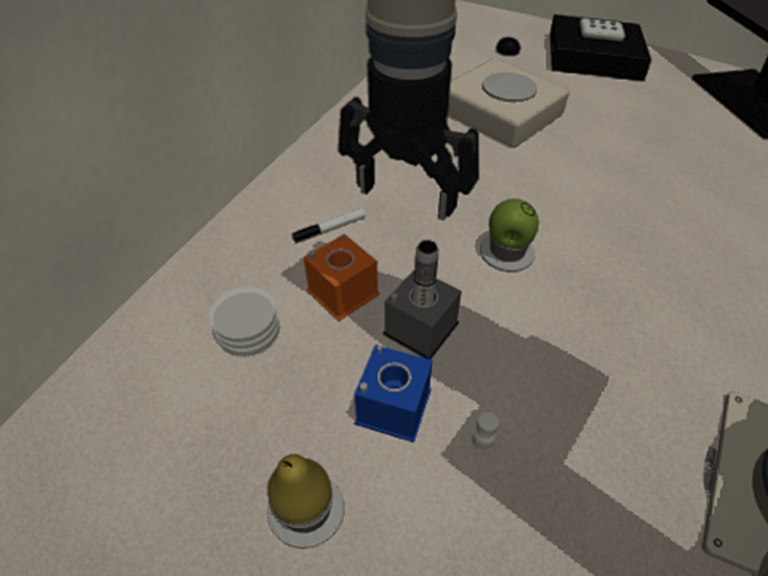

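The scene view shows the tester in the grey stand at (328,280), the blue stand at (410,275) and the orange one at (357,365), both empty. In the side view the apple is at (513,222) with its pen ring at (527,210), and the tester is at (426,270). The grey block holding the tester is the stand meant. Next I'll measure and make an enlarged crop.

```bash
python3 - <<'E'
from h import *
from scipy.optimize import least_squares
S={n:np.load(n+'0.npz') for n in('scene','side')}
# apple
pts=[]
for n in S:
    p=S[n]['p'];P=S[n]['P'];hsv=cv2.cvtColor(p,cv2.COLOR_RGB2HSV)
    m=(hsv[...,0]>30)&(hsv[...,0]<50)&(hsv[...,1]>120)&(P[...,2]>.045)&(P[...,2]<.12)
    q=P[m]; c=np.nanmedian(q,0); q=q[np.linalg.norm(q-c,axis=1)<.05]; 
    f=least_squares(lambda x:np.linalg.norm(q-x,axis=1)-.038,c-[0,0,.02],loss='soft_l1',f_scale=.002).x
    print(n,'apple',len(q),f)
    a=P[(P[...,2]>.078)&(P[...,2]<.18)]
    # tester: points near the stand, z>.08
    hz=P[...,2]; 
    m=(hz>.085)&(hz<.168)&(abs(P[...,0]-.62)<.12)&(abs(P[...,1]+.03)<.1)&(hsv[...,1]<100)
    q=P[m]; print(n,'tester raw',len(q),np.median(q,0),np.percentile(q,[2,98],axis=0))
    c=np.median(q,0)[:2]
    f=least_squares(lambda x:np.hypot(q[:,0]-x[0],q[:,1]-x[1])-.014,c,loss='soft_l1',f_scale=.002).x; print('tester',f)
    m=(abs(hz-.073)<.005)&(np.hypot(P[...,0]-f[0],P[...,1]-f[1])<.06)&(hsv[...,1]<110)
    q=P[m]; rect=cv2.minAreaRect(q[:,:2].astype(np.float32)*1000); print('stand top',len(q),np.median(q[:,2]),rect)
p=S['side']['p']; save('crop1.png',np.hstack([p[120:190,310:370].repeat(6,0).repeat(6,1),p[150:220,250:310].repeat(6,0).repeat(6,1)]))
E
```

```text
scene apple 1121 [ 0.47243797 -0.22685454  0.06413469]
scene tester raw 602 [ 0.54117464 -0.02880187  0.1313075 ] [[ 0.52473243 -0.03901432  0.08764744]
 [ 0.54526514 -0.01364406  0.16689762]]
tester [ 0.52977416 -0.02500974]
stand top 697 0.07435594037108201 ((531.789306640625, -25.693374633789062), (74.4914321899414, 76.77440643310547), 81.7635498046875)
side apple 786 [ 0.47239404 -0.22944121  0.06253968]
side tester raw 516 [ 0.52545679 -0.01342615  0.13555558] [[ 0.51558837 -0.03083288  0.0878379 ]
 [ 0.54013001 -0.00906941  0.16482146]]
tester [ 0.52963561 -0.0242848 ]
stand top 836 0.07171335552206415 ((529.4481811523438, -24.148815155029297), (76.32567596435547, 74.62544250488281), 82.73165130615234)
```

View pics/crop1.png

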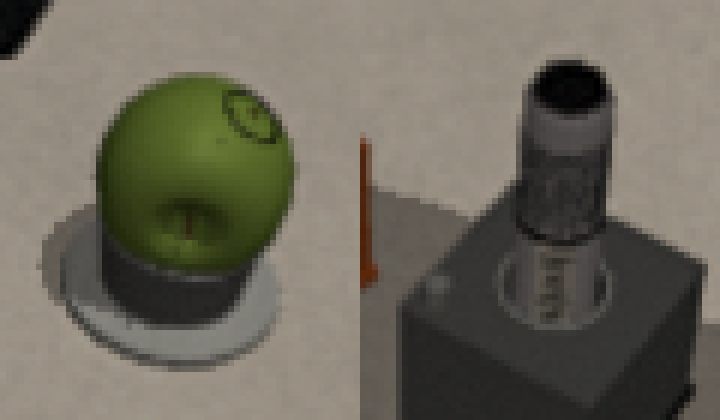

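```bash
python3 - <<'E'
from h import *
s=np.load('side0.npz'); K,D,T=s['K'],s['D'],s['T']
C=np.array([.4724,-.2282,.062])
for C in (C,np.array([.4724,-.2294,.0625])):
  for uv in ((351.5,138.8),(352,138.2)):
    n=cv2.undistortPoints(np.array([[uv]]),K,D).ravel(); d=T[:3,:3]@np.r_[n,1]; d/=np.linalg.norm(d); o=T[:3,3]-C
    b=o@d; t=-b-np.sqrt(b*b-(o@o-.038**2)); X=o+t*d; z=X/.038
    print(C+X,z,'tilt',np.arccos(z[2]),'az from -x',np.degrees(np.arctan2(z[1],-z[0])))
for n in('scene',):
  P=np.load(n+'0.npz')['P']; p=np.load(n+'0.npz')['p']
  hsv=cv2.cvtColor(p,cv2.COLOR_RGB2HSV)
  m=(hsv[...,1]>200)&((hsv[...,0]<15)|(hsv[...,0]>105)&(hsv[...,0]<125))&(abs(P[...,2]-.073)<.006)
  for k in (m&(hsv[...,0]<15),m&(hsv[...,0]>100)): print(np.nanpercentile(P[k],[1,99],axis=0))
E
```

```text
[ 0.45627056 -0.22905861  0.09639628] [-0.42445893 -0.02259501  0.90516523] tilt 0.43902805521593824 az from -x -3.0471216961494596
[ 0.45596665 -0.23194941  0.09605711] [-0.43245669 -0.09866881  0.89623974] tilt 0.45957804996529467 az from -x -12.852532831942865
[ 0.45618337 -0.22850685  0.09685438] [-0.4267534   0.02350382  0.90406256] tilt 0.44161507653476245 az from -x 3.1524311408137007
[ 0.45585243 -0.23122131  0.09665934] [-0.43546235 -0.0479291   0.89893011] tilt 0.4534751195005275 az from -x -6.2809701409376695
[[-0.11703589 -0.07617595  0.06726541]
 [ 0.7092163   0.96102028  0.07703301]]
[[0.47064549 0.06380795 0.06711737]
 [0.54960296 0.14301811 0.07631574]]
```

```bash
python3 - <<'E'
from h import *
c=optics.get_calibration('wrist'); print(np.round(c['T_tool_cam'],3), c['mtx'])
E
```

```text
[[ 0.001 -0.948 -0.318  0.083]
 [ 1.     0.001  0.     0.   ]
 [-0.    -0.318  0.948 -0.142]
 [ 0.     0.     0.     1.   ]] [[273.49693161   0.         250.76259854]
 [  0.         273.49693161 191.68676841]
 [  0.           0.           1.        ]]
```

jog_arm(plan=[[[-4,-1.5,-1],0],[[-8,-3,-2],0],[[-11,-4.5,-3],0],[[-14,-6,-3],0],[[-17,-8,-3],0],[[-17,-8,-3],0]])

```text
clock: 0.6
tcp_pos: [0.4675, -0.174, 0.2612]
tcp_rot: [[0.004, 1.0, -0.001], [1.0, -0.004, -0.001], [-0.001, -0.001, -1.0]]
wrist_force: [0.5, 0.8, 0.5]
gripper_width: 0.0852
```

```bash
python3 - <<'E'
from h import *
p,d,P,k=cam('wrist'); np.savez('w1.npz',p=p,P=P,K=k[0],D=k[1],T=k[2])
C=np.array([.4724,-.2285,.062]); u=proj(C,k)[0]; print(u,k[2][:3,3])
u=np.clip(u.astype(int),40,[471,343]); a,b=u[1]-40,u[0]-40; print('crop origin col,row',b,a)
save('w1.png',p[a:a+80,b:b+80],7)
hsv=cv2.cvtColor(p,cv2.COLOR_RGB2HSV)
m=(hsv[...,0]>30)&(hsv[...,0]<50)&(hsv[...,1]>120)&(P[...,2]>.045)&(P[...,2]<.12)&(np.linalg.norm(P-C,axis=2)<.05)
from scipy.optimize import least_squares
q=P[m];print(len(q),least_squares(lambda x:np.linalg.norm(q-x,axis=1)-.038,C,loss='soft_l1',f_scale=.002).x)
E
```

```text
[254.48935655 207.62118449] [ 0.4682456  -0.09107518  0.40346449]
crop origin col,row 214 167
2324 [ 0.4718007  -0.22593442  0.06239024]
```

View pics/w1.png

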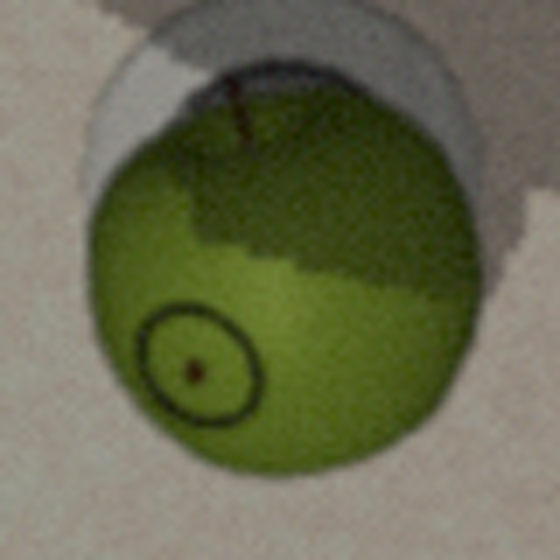

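```bash
python3 - <<'E'
from h import *
s=np.load('w1.npz'); K,D,T=s['K'],s['D'],s['T']
for C in ([.4718,-.2259,.062],[.4722,-.2275,.062]):
  for uv in ((242.1,218.6),(241.4,219.4)):
    C=np.array(C);n=cv2.undistortPoints(np.array([[uv]]),K,D).ravel(); d=T[:3,:3]@np.r_[n,1]; d/=np.linalg.norm(d); o=T[:3,3]-C
    b=o@d; t=-b-np.sqrt(b*b-(o@o-.038**2)); X=o+t*d; z=X/.038
    print(C+X,z,'tilt',np.arccos(z[2]),'az from -x',np.degrees(np.arctan2(z[1],-z[0])))
E
```

```text
[ 0.45683167 -0.22891286  0.09679758] [-0.39390348 -0.07928574  0.91572584] tilt 0.41348564355566125 az from -x -11.380551742203304
[ 0.45593815 -0.23022396  0.09625938] [-0.41741714 -0.11378848  0.9015626 ] tilt 0.4474285980526821 az from -x -15.24840389786795
[ 0.45682886 -0.22894671  0.09672226] [-0.40450357 -0.03807142  0.91374363] tilt 0.4183915180818824 az from -x -5.37677546321024
[ 0.45593718 -0.23023497  0.09623508] [-0.42796908 -0.07197289  0.90092307] tilt 0.4489044993894363 az from -x -9.546282069526233
```

```bash
python3 - <<'E'
from h import *
o=r.get_obs(); print(o['clock'],o['tcp_pos'],o['joint_pos'],np.round(o['tcp_rot'],4))
E
```

```text
0.65 [ 0.4685679  -0.17228946  0.26117219] [-5.20393471e-01  1.64407720e-01 -2.63223666e-02  1.38047504e+00
 -3.40480178e-04  1.05484808e+00] [[ 4.4e-03  1.0e+00 -5.0e-04]
 [ 1.0e+00 -4.4e-03 -1.0e-04]
 [-1.0e-04 -5.0e-04 -1.0e+00]]
```

jog_arm(plan=[[[4,1.6,0],0.07],[[8,3.2,0],0.14],[[11.5,4.8,0],0.14],[[14.5,6,1],0.14],[[14.5,6,4],0.14],[[14.5,6,7.5],0.14],[[14.5,6,11],0.14],[[14.5,6,14],0.14],[[14.5,6,14.9],0.14],[[14.5,6,14.9],0.14],[[14.5,6,14.9],0.14]], fingers=1)

```text
clock: 1.57
tcp_pos: [0.5305, -0.0246, 0.1131]
tcp_rot: [[0.139, 0.99, 0.0], [0.99, -0.139, 0.0], [0.0, 0.0, -1.0]]
wrist_force: [0.1, -0.7, 0.5]
gripper_width: 0.0853
```

jog_arm(plan=[[[0,0,0],0],[[0,0,0],0],[[0,0,0],0],[[0,0,0],0],[[0,0,0],0],[[0,0,0],0],[[0,0,0],0],[[0,0,0],0],[[0,0,0],0]], fingers=0, squeeze=25)

```text
clock: 2.32
tcp_pos: [0.5301, -0.0251, 0.113]
tcp_rot: [[0.14, 0.99, 0.001], [0.99, -0.14, -0.0], [-0.0, 0.001, -1.0]]
wrist_force: [-1.1, -0.8, 5.2]
gripper_width: 0.0277
```

jog_arm(plan=[[[0,0,-2],0],[[0,0,-4.5],0],[[0,0,-7],0],[[0,0,-9],0],[[0,0,-9],0],[[-3,0,-9],0],[[-6,0,-9],0],[[-7,0,-9],0],[[-7,0,-9],0],[[-7,0,-9],0]])

```text
clock: 3.15
tcp_pos: [0.5199, -0.0945, 0.2016]
tcp_rot: [[0.141, 0.99, -0.001], [0.99, -0.141, 0.001], [0.001, -0.001, -1.0]]
wrist_force: [-0.1, 0.4, -1.1]
gripper_width: 0.0272
```

```bash
cat > t.py <<'E'
import sys
from h import *
def axis(n,rest=0):
    p,d,P,k=cam(n); o=r.get_obs(); g=o['tcp_pos']-.019*o['tcp_rot'][:,2]
    np.savez('last_%s.npz'%n,p=p,P=P,K=k[0],D=k[1],T=k[2])
    return p,P,k,o,g
def fit(P,g,a0=np.array([0,0,1.]),lo=-.095,hi=-.02):
    # barrel cylinder fit below the pads
    from scipy.optimize import least_squares
    def dist(x,Q):
        a=np.r_[x[:2],1]; a/=np.linalg.norm(a); c=np.r_[x[2:],0]+g; v=Q-c; return np.linalg.norm(v-np.outer(v@a,a),axis=1)
    x=np.r_[a0[:2]/a0[2],0,0]
    for tol in (.014,.008,.006):
        a=np.r_[x[:2],1]; a/=np.linalg.norm(a); Q=P.reshape(-1,3); Q=Q[~np.isnan(Q[:,0])]
        s=(Q-g-np.r_[x[2:],0])@a; Q=Q[(s>lo)&(s<hi)]; Q=Q[abs(dist(x,Q)-.012)<tol]
        if len(Q)<15: return None
        x=least_squares(lambda x:dist(x,Q)-.014,x,loss='soft_l1',f_scale=.002).x
    a=np.r_[x[:2],1]; a/=np.linalg.norm(a)
    return len(Q),np.round(a,3),np.round(x[2:]*1000,1)
E
python3 - <<'E'
from t import *
for n in('scene','side'):
    p,P,k,o,g=axis(n); print(n,fit(P,g)); 
    u=proj(g,k)[0].astype(int); save('l1%s.png'%n,p[max(0,u[1]-60):u[1]+100,max(0,u[0]-80):u[0]+80],3)
print(o['clock'],o['tcp_pos'],o['wrist_force'])
E
```

```text
scene (517, array([ 0.008, -0.004,  1.   ]), array([ 0.1, -0.8]))
side (406, array([0.001, 0.002, 1.   ]), array([-0.4,  0.6]))
3.25 [ 0.52013172 -0.09365814  0.20192056] [-0.38091104 -0.01473474 -0.67233456]
```

View pics/l1side.png

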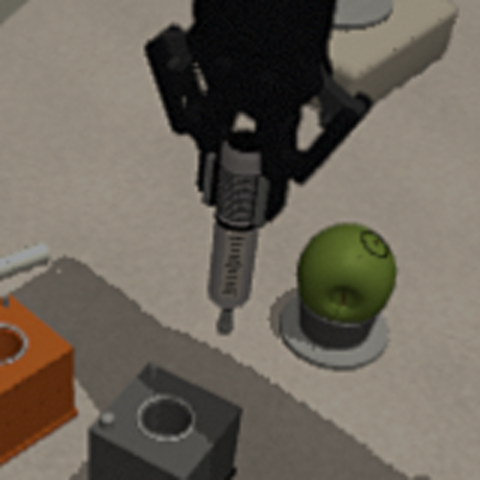

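jog_arm(plan=[[[0,0,3],0],[[0,0,6],0],[[0,0,8.2],0],[[0.6,0,8.2],0],[[1.2,0,8.2],0],[[1.8,0,8.2],0],[[2.3,0,8.2],0],[[2.8,0,8.2],0],[[3.3,0,8.2],0],[[3.8,0,8.2],0],[[4.3,0,8.2],0],[[4.8,0,8.2],0]])

```text
clock: 4.25
tcp_pos: [0.5275, -0.0466, 0.1206]
tcp_rot: [[0.14, 0.99, 0.001], [0.99, -0.14, -0.001], [-0.0, 0.001, -1.0]]
wrist_force: [1.1, -5.4, -1.6]
gripper_width: 0.0272
```

```bash
python3 - <<'E'
from t import *
o=r.get_obs(); X=o['tcp_rot'][:,0]
for n in('scene','side'):
    p,P,k,o,g=axis(n)
    for th in (0,.2,.44): print(n,th,fit(P,g,np.r_[np.sin(th)*X[:2],np.cos(th)],-.06,-.02))
    u=proj(g,k)[0].astype(int); save('l2%s.png'%n,p[max(0,u[1]-60):u[1]+100,max(0,u[0]-80):u[0]+80],3)
print(o['clock'],o['tcp_pos'],o['wrist_force'],o['gripper_width'])
E
```

```text
scene 0 (275, array([0.053, 0.37 , 0.928]), array([ 0.3, -4.5]))
scene 0.2 (275, array([0.053, 0.37 , 0.928]), array([ 0.3, -4.5]))
scene 0.44 (275, array([0.053, 0.37 , 0.928]), array([ 0.3, -4.5]))
side 0 (82, array([0.025, 0.363, 0.931]), array([-1.4, -1.7]))
side 0.2 (82, array([0.025, 0.363, 0.931]), array([-1.4, -1.7]))
side 0.44 (82, array([0.025, 0.363, 0.931]), array([-1.4, -1.7]))
4.35 [ 0.52726289 -0.04604074  0.12042581] [ 0.47646693 -2.32023576  1.06293291] 0.02729266270941442
```

View pics/l2scene.png

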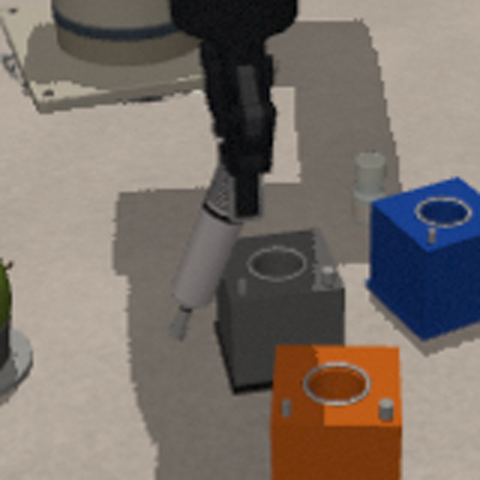

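jog_arm(plan=[[[0.3,0,0],0],[[0.6,0,0],0],[[0.6,0,0],0],[[-1,0,0],0],[[-3,0,-2],0],[[-5,0,-5],0],[[-7,0,-8],0],[[-9,0,-11],0],[[-9,0,-13],0],[[-9,0,-13],0],[[-9,0,-13],0]])

```text
clock: 5.27
tcp_pos: [0.5145, -0.1357, 0.2506]
tcp_rot: [[0.14, 0.99, 0.001], [0.99, -0.14, 0.001], [0.001, 0.001, -1.0]]
wrist_force: [-0.9, -0.3, -2.5]
gripper_width: 0.0273
```

```bash
python3 - <<'E'
from t import *
o=r.get_obs(); X=o['tcp_rot'][:,0]
for n in('scene','side'):
    p,P,k,o,g=axis(n); a=fit(P,g,np.r_[np.sin(.44)*X[:2],np.cos(.44)],-.095,-.02); print(n,a, a and np.arccos(a[1][2]))
print(o['clock'],o['tcp_pos'],o['wrist_force'],o['joint_pos'])
E
```

```text
scene (587, array([0.063, 0.431, 0.9  ]), array([ 0. , -5.1])) 0.45102681179626236
side (231, array([0.025, 0.452, 0.891]), array([-2.2, -1.9])) 0.47125326859549527
5.3667 [ 0.51383476 -0.13509649  0.2489011 ] [-0.13698149 -0.6665344  -2.79191438] [-4.15567741e-01  2.23592858e-01  1.87261658e-02  1.36839034e+00
  8.20753962e-04  1.29478045e+00]
```

jog_arm(plan=[[[-1,-1,0],-0.12],[[-2,-2,0],-0.24],[[-3,-3,0],-0.36],[[-4,-4,0],-0.48],[[-5,-5,0],-0.6],[[-6,-6,0],-0.72],[[-7,-7,0],-0.84],[[-8,-8,0],-0.96],[[-9,-9,0],-1.08],[[-10,-10,0],-1.2],[[-11,-10.6,0],-1.32],[[-12.1,-10.6,0],-1.44]], squeeze=60)

```text
clock: 6.37
tcp_pos: [0.3912, -0.2399, 0.2489]
tcp_rot: [[-0.965, 0.261, -0.002], [0.261, 0.965, 0.002], [0.003, 0.002, -1.0]]
wrist_force: [0.1, -0.6, -0.7]
gripper_width: 0.0264
```

jog_arm(plan=[[[0,0,0],-0.12],[[0,0,1],-0.24],[[0,0,2],-0.36],[[0,0,3],-0.43],[[0,0,3],-0.43],[[0,0,3],-0.43]])

```text
clock: 6.87
tcp_pos: [0.3921, -0.24, 0.2191]
tcp_rot: [[-0.988, -0.157, -0.002], [-0.157, 0.988, 0.002], [0.002, 0.003, -1.0]]
wrist_force: [0.2, -0.2, -1.3]
gripper_width: 0.0267
```

```bash
python3 - <<'E'
from t import *
o=r.get_obs(); X=o['tcp_rot'][:,0]; print(np.round(o['tcp_rot'],3))
ims=[]
for n in('scene','side'):
    p,P,k,o,g=axis(n); a=fit(P,g,np.r_[np.sin(.455)*X[:2],np.cos(.455)],-.095,-.02); print(n,a, a and (np.arccos(a[1][2]),np.degrees(np.arctan2(a[1][1],-a[1][0]))))
    u=proj([.435,-.233,.13],k)[0].astype(int); a0,b0=max(u[1]-50,0),max(u[0]-45,0); print(n,'origin col,row',b0,a0); ims.append(p[a0:a0+100,b0:b0+80])
save('l3.png',np.hstack(ims),5)
print(o['clock'],o['tcp_pos'],o['wrist_force'],o['joint_pos'])
E
```

```text
[[-0.988 -0.157 -0.002]
 [-0.157  0.988  0.002]
 [ 0.002  0.003 -1.   ]]
scene (563, array([-0.418, -0.079,  0.905]), array([4.1, 0.1])) (np.float64(0.4394166054562733), np.float64(-10.702392806389906))
scene origin col,row 54 106
side (417, array([-0.42 , -0.065,  0.905]), array([2.9, 0.2])) (np.float64(0.4394166054562733), np.float64(-8.797410709991064))
side origin col,row 319 78
6.9667 [ 0.39258751 -0.24056683  0.22021104] [-0.51332549  0.50970772 -1.77252604] [-7.32450722e-01  1.10237373e-01 -1.95708287e-01  1.26551606e+00
  1.70712703e-04 -8.89742049e-01]
```

View pics/l3.png

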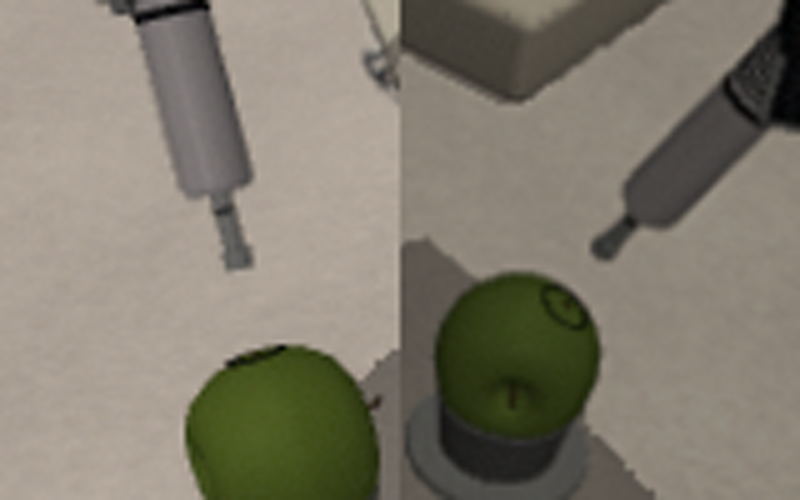

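```bash
python3 - <<'E'
from t import *
S={n:np.load('last_%s.npz'%n) for n in('scene','side')}
def tri(a,b):
    L=[]
    for n,uv in(('scene',a),('side',b)):
        s=S[n]; q=cv2.undistortPoints(np.array([[uv]],float),s['K'],s['D']).ravel(); d=s['T'][:3,:3]@np.r_[q,1]; L.append((s['T'][:3,3],d/np.linalg.norm(d)))
    A=sum(np.eye(3)-np.outer(d,d) for o,d in L); B=sum((np.eye(3)-np.outer(d,d))@o for o,d in L); X=np.linalg.solve(A,B)
    return X,[np.linalg.norm((np.eye(3)-np.outer(d,d))@(X-o)) for o,d in L]
f=lambda x,y,c,r_:(x/5-.5+c,y/5-.5+r_)
t,e=tri(f(238,265,54,106),f(597,254,319,78)); m,e2=tri(f(257,356,54,106),f(565,306,319,78))
print('tip',t,e,'mark',m,e2)
a=np.array([-.419,-.071,.905]);a/=np.linalg.norm(a)
o=r.get_obs(); g=o['tcp_pos']-.019*o['tcp_rot'][:,2]
for c in ([4.1,.1],[2.9,.2]):
  ax=g+np.r_[np.array(c)/1000,0]; s=(t-ax)@a; print('tip along',s,'off-axis',(t-ax-s*a)*1000, 'tip on axis',ax+s*a)
for M in (m,[.4563,-.2297,.0963],[.4561,-.230,.0962]):
  v=np.array(M)-(ax+s*a); print('from axis tip to mark',v,'along',v@a,'perp',v-(v@a)*a,'tool',o['tcp_rot'].T@v)
E
```

```text
tip [ 0.31630394 -0.25475316  0.1133374 ] [np.float64(0.052682234139542185), np.float64(0.052682234139542095)] mark [ 0.32313941 -0.25764912  0.07565162] [np.float64(0.058343113185358966), np.float64(0.05834311318535904)]
tip along -0.07923311094852493 off-axis [-113.59566718  -19.9020628   -54.1542884 ] tip on axis [ 0.42989961 -0.23485109  0.16749169]
tip along -0.0797289034224453 off-axis [-112.60344298  -20.03727063  -53.70551251] tip on axis [ 0.42890739 -0.23471589  0.16704292]
from axis tip to mark [-0.10576797 -0.02293323 -0.0913913 ] along -0.036770943239606974 perp [-0.12117787 -0.02554446 -0.05810739] tool [ 0.10802846 -0.00613934  0.09141842]
from axis tip to mark [ 0.02739261  0.00501589 -0.07074292] along -0.07587012268907116 perp [-0.0044029  -0.0003719  -0.00206764] tool [-0.02786042  0.00061892  0.07073534]
from axis tip to mark [ 0.02719261  0.00471589 -0.07084292] along -0.07585551996540921 perp [-0.00459678 -0.00067086 -0.00218086] tool [-0.02761592  0.00035389  0.07083525]
```

```bash
cat > tri.py <<'E'
from t import *
S={n:np.load('last_%s.npz'%n) for n in('scene','side')}
def tri(a,b):
    L=[]
    for n,uv in(('scene',a),('side',b)):
        s=S[n]; q=cv2.undistortPoints(np.array([[uv]],float),s['K'],s['D']).ravel(); d=s['T'][:3,:3]@np.r_[q,1]; L.append((s['T'][:3,3],d/np.linalg.norm(d)))
    A=sum(np.eye(3)-np.outer(d,d) for o,d in L); B=sum((np.eye(3)-np.outer(d,d))@o for o,d in L); X=np.linalg.solve(A,B)
    return X,[round(np.linalg.norm((np.eye(3)-np.outer(d,d))@(X-o)),4) for o,d in L]
f=lambda x,y,c,r_:(x/5-.5+c,y/5-.5+r_)
E
python3 - <<'E'
from tri import *
t,e=tri(f(238,265,54,106),f(197,254,319,78)); m,e2=tri(f(257,356,54,106),f(165,306,319,78))
print('tip',t,e,'mark',m,e2)
a=np.array([-.419,-.071,.905]);a/=np.linalg.norm(a)
o=r.get_obs(); g=o['tcp_pos']-.019*o['tcp_rot'][:,2]
for c in ([4.1,.1],[2.9,.2]):
  ax=g+np.r_[np.array(c)/1000,0]; s=(t-ax)@a; print('tip along',s,'off-axis',(t-ax-s*a)*1000, 'tip on axis',ax+s*a)
for M in (m,[.4563,-.2297,.0963],[.4561,-.230,.0962]):
  v=np.array(M)-(ax+s*a); print('from axis tip to mark',v,'along',v@a,'perp',v-(v@a)*a,'tool',o['tcp_rot'].T@v)
E
```

```text
tip [ 0.44745544 -0.2305284   0.13060002] [np.float64(0.0021), np.float64(0.0021)] mark [ 0.45629521 -0.23080705  0.09591439] [np.float64(0.0006), np.float64(0.0006)]
tip along -0.12029053397734871 off-axis [0.3495577  1.40707423 0.27222867] tip on axis [ 0.44710588 -0.23193547  0.13032779]
tip along -0.12078632645126908 off-axis [1.3417819  1.27186639 0.72100456] tip on axis [ 0.44611366 -0.23180027  0.12987902]
from axis tip to mark [ 0.01018156  0.00099321 -0.03396462] along -0.03508111719765822 perp [-0.00452017 -0.00149801 -0.00221029] tool [-0.01022117 -0.00063513  0.03396131]
from axis tip to mark [ 0.01018634  0.00210027 -0.03357902] along -0.03481269966024735 perp [-0.0044029  -0.0003719  -0.00206764] tool [-0.0103992   0.00045775  0.03357633]
from axis tip to mark [ 0.00998634  0.00180027 -0.03367902] along -0.03479809693658539 perp [-0.00459678 -0.00067086 -0.00218086] tool [-0.01015471  0.00019272  0.03367624]
```

jog_arm(plan=[[[-0.1,0,0.7],0],[[-0.3,0,1.4],0],[[-0.45,0,2.1],0],[[-0.59,0,2.65],0],[[-0.59,0,2.65],0],[[-0.59,0,2.65],0]])

```text
clock: 7.47
tcp_pos: [0.3983, -0.2398, 0.1933]
tcp_rot: [[-0.987, -0.159, -0.001], [-0.159, 0.987, 0.001], [0.001, 0.001, -1.0]]
wrist_force: [0.3, 0.8, -1.8]
gripper_width: 0.0269
```

```bash
cat > look.py <<'E'
import sys
from t import *
o=r.get_obs(); X=o['tcp_rot'][:,0]; ims=[]
for n in('scene','side'):
    p,P,k,o,g=axis(n); a=fit(P,g,np.r_[np.sin(.44)*X[:2],np.cos(.44)],-.095,-.02); print(n,a)
    u=proj([.452,-.233,.11],k)[0].astype(int); a0,b0=max(u[1]-25,0),max(u[0]-25,0); print(n,'origin',b0,a0); ims.append(p[a0:a0+50,b0:b0+50].repeat(2,0).repeat(2,1) if 0 else p[a0:a0+50,b0:b0+50])
save(sys.argv[1],np.hstack(ims),8)
print(o['clock'],o['tcp_pos'],o['wrist_force'])
E
python3 look.py l4.png
```

```text
scene (567, array([-0.419, -0.09 ,  0.904]), array([ 4.5, -0.5]))
scene origin 77 144
side (386, array([-0.409, -0.062,  0.91 ]), array([3.6, 0.3]))
side origin 330 108
7.5667 [ 0.39842119 -0.24005323  0.19394319] [ 0.62936703  0.69145478 -0.33066659]
```

View pics/l4.png

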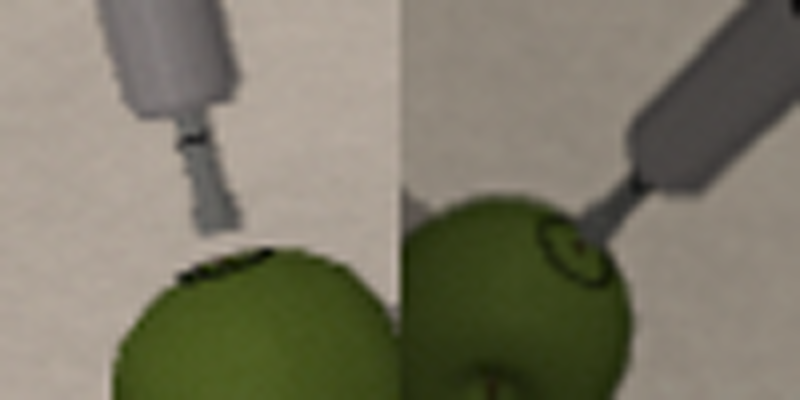

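The left half shows the tip at (217,230) and the ring centre at (227,264). The right half shows the tip at (590,234) and the dot at (578,245). The rod axis points at the ring centre with a gap of about 8 mm, so I'll advance along the axis.

jog_arm(plan=[[[-0.08,0,0.18],0],[[-0.17,0,0.36],0],[[-0.25,0,0.54],0],[[-0.3,0,0.63],0],[[-0.34,0,0.72],0],[[-0.38,0,0.81],0],[[-0.43,0,0.9],0],[[-0.47,0,1.0],0],[[-0.47,0,1.0],0],[[-0.47,0,1.0],0],[[-0.47,0,1.0],0]])

```text
clock: 8.48
tcp_pos: [0.403, -0.2392, 0.1839]
tcp_rot: [[-0.987, -0.159, 0.0], [-0.159, 0.987, -0.0], [0.0, -0.0, -1.0]]
wrist_force: [-1.0, 0.7, 1.8]
gripper_width: 0.0268
```

```bash
python3 look.py l5.png; python3 - <<'E'
from h import *
F=[]
for i in range(6): F.append(r.get_obs()['wrist_force']); optics.read_camera('side')
print(np.round(F,1), np.mean(F,0))
E
```

```text
scene (562, array([-0.422, -0.088,  0.902]), array([ 4.8, -0.4]))
scene origin 77 144
side (371, array([-0.419, -0.043,  0.907]), array([3.1, 1.3]))
side origin 330 108
8.5833 [ 0.40297459 -0.23926734  0.18387361] [-1.39556521 -0.03553531  0.91001983]
[[-1.4 -0.   0.9]
 [-1.4  0.5  1.4]
 [-1.6 -0.2  1.7]
 [-1.1  0.   1.8]
 [-1.  -0.2  1.3]
 [-1.3  1.2  0.5]] [-1.30794613  0.21212202  1.27956781]
```

View pics/l5.png

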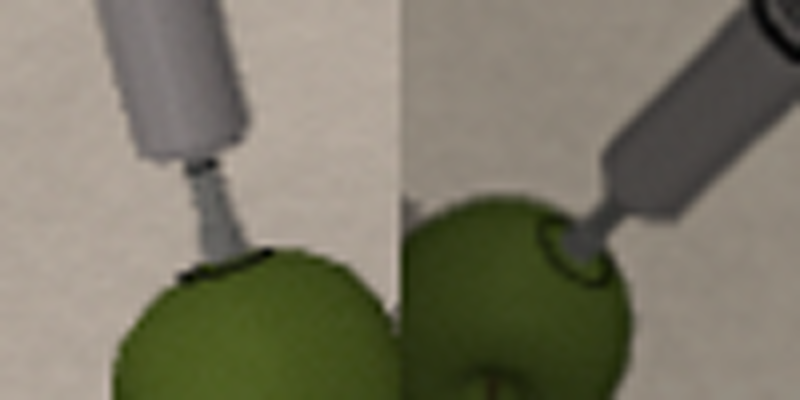

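jog_arm(plan=[[[-0.04,0,0.08],0],[[-0.08,0,0.16],0],[[-0.11,0,0.235],0],[[-0.11,0,0.235],0],[[-0.11,0,0.235],0],[[-0.11,0,0.235],0],[[-0.11,0,0.235],0],[[-0.11,0,0.235],0]])

```text
clock: 9.55
tcp_pos: [0.4041, -0.2391, 0.1815]
tcp_rot: [[-0.987, -0.158, 0.0], [-0.158, 0.987, -0.0], [-0.0, -0.0, -1.0]]
wrist_force: [-1.9, -0.1, 2.8]
gripper_width: 0.0268
```

```bash
python3 look.py l6.png; python3 - <<'E'
from h import *
F=[]
for i in range(10): F.append(r.get_obs()['wrist_force']); optics.read_camera('side')
print(np.mean(F,0),r.get_obs()['clock'])
E
```

```text
scene (563, array([-0.422, -0.085,  0.903]), array([ 4.7, -0.3]))
scene origin 77 144
side (374, array([-0.423, -0.046,  0.905]), array([2.9, 1.2]))
side origin 330 108
9.65 [ 0.40408925 -0.23910305  0.1814641 ] [-1.81401781  0.43657209  2.65605349]
[-1.94624818  0.30518032  3.11305916] 10.15
```

View pics/l6.png

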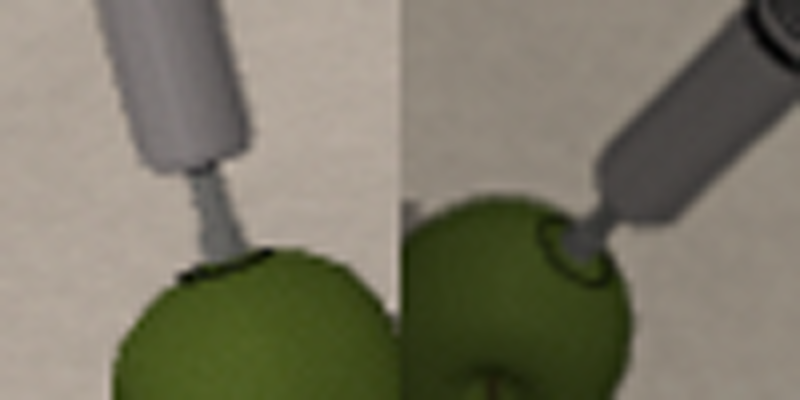

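```bash
python3 -c "
from station import r
print(r.close_job(), r.get_obs()['clock'])"
```

```text
the job is handed in; nothing more can be done
the job is handed in; nothing more can be done
```

I handed the job in at about 10 s on the robot's clock, with the tester gripped at 60 N and pressed to about half way inside the pen ring.

- **How it was done:** the arm can only turn about the tool's vertical axis. So I lifted the tester out of its grey stand and pivoted it in the fingers by pushing the barrel against the edge of that same stand. I then turned it to the mark's direction and pressed along its axis.
- **Squareness:** the barrel's axis measured about (-0.42, -0.07, 0.905), within about 1–2° of the skin normal I estimated at the mark. That estimate itself scattered by about 0.02 rad in tilt and ±8° in direction.
- **Plunger depth:** the press force was about 5.0 N after allowing for the tester's weight, which is about 7 mm of travel. In the last picture the black line sits at the barrel's end, so the force and the picture agree.
- **Position:** the tip is inside the ring, about 1 mm off its centre by eye.
- **Other objects:** the apple shows no turning between the last pictures, and the pear, dishes, vial and pen were not approached.
- **Disagreements:** the scene and side cameras put the held tip about 2 mm from each other's line of sight, and gave barrel directions about 5° apart in azimuth. I used the middle values.

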